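Flip the disc case open

TASK

Open the grey rotor-disc case for the next water test: first push the black caddy that stands close behind it sideways, out of the path of the lid, then push the upright tab on the lid back and over until the lid drops back past its balance point and lies fully open by itself. Only push, gently, with the fingertips or the outside of the fingers: grip, lift or tip over nothing, keep the lid off the caddy, leave the case where it stands, and do not disturb the jar and the dish beside it.

Things in the scene. Friction and masses are not known exactly. Their poses are not given: they have to be found in the camera images.
- case: Loose heavy (about 2 kg) grey case with two black discs inside. Tub 120 mm deep (case x), 140 wide (case y), 58 high. Origin: centre of its underside. z up; +x points to its rear, the hinge side; the front roughly faces the robot. With the lid shut, the lid's flat top is 67 mm and the top of its tab 102 mm above the worktop. The open lid reaches 195 mm behind the origin.
- hinge_mid (a point): Middle of the lid's hinge line, which runs along case y, 64 mm behind the case's origin and 62 mm above the worktop. Shut, the lid's plate runs from 4 to 136 mm forward of this line (12 mm beyond the tub's front wall), is 142 mm wide and 8 mm thick (3 below to 5 above the line).
- lid (a joint): Angle of the lid, rad: 0 shut, 1.57 upright, 2.8 fully open at the hinge's stop, leaning back and almost level behind the case. The lid (about 0.16 kg) turns freely without spring or catch: let go below about 1.3 it falls shut, beyond about 1.6 it falls open.
- lid_tab (a point): Centre of the front face of the rigid upright tab on the lid; turns with the lid. Tab 54 mm wide (case y), 8 thick; its front face is 89 mm forward of the hinge line, rising 35 mm above the plate. Shut, this point is 22 mm above the hinge line. In front of the tab 47 mm of flat lid are free for a fingertip. Axes as the lid: shut, x to the rear, z up.
- caddy: Loose black open box with flat upright sides, 100 mm (its x) x 90 (its y) x 82 high, 0.15 to 0.3 kg, 10 to 40 mm behind the case. Origin: centre of its underside; z up. Slides when pushed low. Clear of the lid once its origin is 120 mm or more to either side of the case's middle plane with sides about parallel to the case, up to 140 mm if turned.
- jar: Loose white screw-top jar, 66 mm diameter, 125 mm high, standing to the left or right of the case. Origin: centre of its underside; z up. Leave alone.
- dish: Loose clear round sample dish, 48 mm diameter, 17 mm high, standing on the other side of the case. Origin: centre of its underside. Leave alone.
Mind the look-alikes: they are no part of the job. Of the things like the caddy, leave any that is turquoise; of the rest the larger one is meant. There is more than one size of the case; the job needs the larger.

How it is judged:
By the outcome, as a careful person would: the job done as asked, in the order asked, and still so for the second after the job is handed in, with the robot touching nothing.
It also fails if it takes over 61 s, if anything falls off the work surface, if the arm or the gripper's body presses on something with over 40 N, if the wrist force passes 120 N, or if a joint passes its speed limit or range.

ROBOT

A 6-joint arm with a two-finger parallel gripper is mounted at the origin on a cart in front of the work surface, level with it; the furniture and walls round the work are solid. World frame = base frame: x ahead of the robot, y to its left, z up, the work surface at z = 0. Lengths are in m, angles in rad, forces in N, time in s.
With the tool pointing down it reaches from about 0.375 to 0.9 m from the base axis. Payload 3.1 kg.
Tool frame: the origin (TCP) lies at the centre of the arm's flange, where the gripper is bolted on; the fingertips stand 173 mm ahead of it and the grasp point (between the pads) lies 155 mm ahead of it; z points along the fingers, y is the line along which they close (so a half turn about z gives the same grasp; the last joint's range is limited). The gripper opens to 85 mm and grips with 20 to 120 N. Pads are 22 mm wide; open, the fingers measure 114 mm over their backs; the gripper's body (76 mm by 85 mm) begins 54 mm behind the grasp point. The pads swing forward as they close: fully open they stand 13 mm farther back than shut.
Start: joints at [1.081, 0.527, 1.433, -0, 1.181, -0.178], TCP at [0.191, 0.595, 0.405] pointing down, gripper open.
Joint ranges: [-3.08, 3.08], [-0.75, 2.2], [0.22, 2.44], [-1.43, 4.57], [0, 2.65], [-2.85, 2.85]. Speed limits (rad/s): [2.79, 2.79, 3.14, 3.14, 3.14, 3.14].

INTERFACE

Orientations are given as a unit quaternion [x, y, z, w].
In Python, from station import * gives the robot as it stands.
- The arm moves only by the shell command python3 -m jog 'ROWS' [OPENING] [FORCE]. ROWS is a JSON object of lists of equal length, an entry for each row: "linear": the shift along the world's x, y, z in mm, a list of three; "turn": the turn about the world's z in units of 5 degrees (1.0 is 5 degrees). A call has 1 to 12 rows; each row shifts and turns the commanded pose from where the row before left it; what a row does not reach is not made up. A row lasts 1/8 s, in which the tool goes at most 62.5 mm and 10.7 degrees, less where a joint would pass 70% of its speed; a pose out of reach is approached as far as the arm can. A call is refused whole if a number of a shift passes 62.5 or a number of a turn 1, either way. A call with a gripper value outside its range is refused whole. OPENING is the opening, from 0 (shut) to 1 (fully open), set as the call begins (- or left out, the last holds). The fingers move at their own pace and stop on an object; FORCE is the grip in N (left out, the last holds). Time passes only in rows, so rows that do not move let the fingers close. It gives the time, the measured TCP pose, the force, the opening and the grip force at its end, in the units of the state.
- sense(): the state, without advancing time (a new reading comes with each control period).
- snapshot(name): name is "scene" or "top" or "wrist"; returns the picture (384x512x3 uint8, red, green, blue); there is no depth.
- get_calibration(name): a dict with "fx", "fy", "cx", "cy" (pixels), "world_to_cam" (4x4, takes a point from world to camera coordinates). Camera axes: x right, y down, z forward; pixel columns grow to the right and rows downward; lengths in m; the calibration is good to about 2 mm. A picture is of the moment at which its call begins: read the wrist's pose just before it. get_calibration takes no time and is no camera call; for the wrist camera it gives the pose at the moment of the call.
- sign_off(): hands the job in; it is judged then, once.
The state is a dict: "t": time; "q": joint angles; "qd": joint speeds; "tau": joint torques, N m; "tcp_pos": TCP position; "tool_rot": TCP orientation; "force": force on the tool from outside, world axes, zero at the start; "ft_torque": the same for the moment, N m; "finger_gap": opening from 0.0 (shut) to 1.0 (fully open); "gripper_force": force on a finger pad.
Only numpy, scipy, OpenCV 4.12 (cv2) and the standard library are available. Lean on these libraries where they do the work, as an engineer would, in place of code of your own. Each camera call takes 0.05 s, during which the arm holds its last target. There are 200 camera calls.

## Working session

There is one attempt and no reset: what is moved stays moved. The work goes in short steps, Python scripts to look and compute and a shell command to move; the robot and the scene stay as the last step left them, time stands still between calls to the robot, and variables do not carry over. Pictures are saved under pics/ and viewed, at most 10 in all, crops included, and the job is handed in when it is done.

```bash
mkdir -p pics; python3 - <<'E'
from station import *
import cv2,numpy as np
for n in ("scene","top"):
    im=snapshot(n); cv2.imwrite(f"pics/{n}0.png",im[:,:,::-1])
    c=get_calibration(n); print(n,c["fx"],c["cx"],c["cy"],np.round(c["world_to_cam"],3).tolist())
print(sense())
E
```

```text
scene 415.975512732797 254.9152458308515 188.45893897978073 [[0.752, -0.659, -0.007, -0.31], [-0.452, -0.507, -0.734, 0.344], [0.48, 0.555, -0.679, 0.865], [0.0, 0.0, 0.0, 1.0]]
top 436.7408706550531 249.9133104057747 185.98211821369182 [[0.006, -1.0, -0.006, 0.103], [-0.986, -0.005, -0.165, 0.502], [0.165, 0.007, -0.986, 1.417], [0.0, 0.0, 0.0, 1.0]]
{'t': 0.1, 'q': array([ 1.08150520e+00,  5.28380049e-01,  1.43379156e+00, -9.81858540e-06,
        1.18140452e+00, -1.78522140e-01]), 'qd': array([ 0.00064297, -0.00111601, -0.00292416, -0.00040006, -0.00038579,
        0.00010579]), 'tau': array([-9.92421374e-04, -4.43302238e+01, -1.78584695e+01, -2.85634360e-04,
        3.91146663e-03, -1.54485033e-06]), 'tcp_pos': array([0.19095487, 0.59478323, 0.4038214 ]), 'tool_rot': array([ 1.54758049e-01,  9.87951903e-01, -9.38450864e-04, -3.20739243e-04]), 'force': array([ 0.43723721,  0.4833027 , -0.24066937]), 'ft_torque': array([ 0.01950824, -0.02791586, -0.03807635]), 'gripper_force': 0.0, 'finger_gap': 1.0001270652158956}
```

View pics/scene0.png

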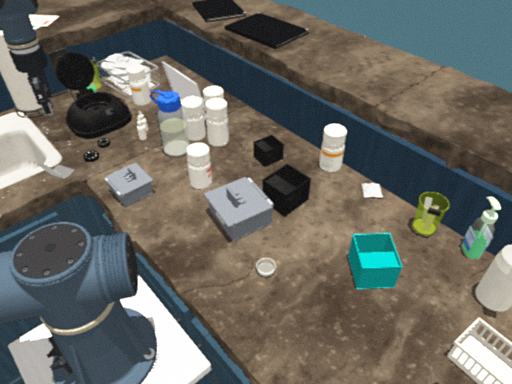

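View pics/top0.png

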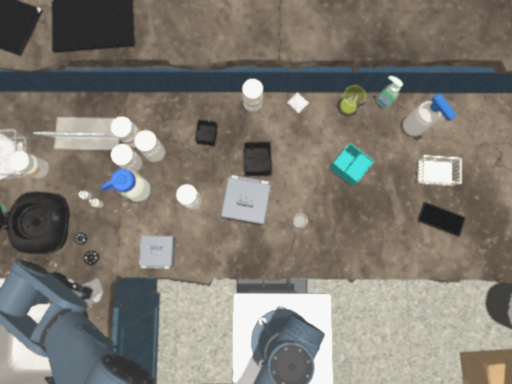

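The larger case is at top-view (246,199) and the black caddy at (257,158) behind it. The jar is on the left at (188,196) and the dish on the right at (300,221). The right side is free as far as the turquoise box at (352,164), so I'll push the caddy right. First I'll measure.

```bash
cat > h.py <<'E'
from station import *
import cv2,numpy as np
def ray(c,uv,z):
    M=np.array(c["world_to_cam"]);R,t=M[:3,:3],M[:3,3]
    d=R.T@np.array([(uv[0]-c["cx"])/c["fx"],(uv[1]-c["cy"])/c["fy"],1]);o=-R.T@t
    return (o+d*(z-o[2])/d[2])
def proj(c,p):
    M=np.array(c["world_to_cam"]);q=M[:3,:3]@np.array(p)+M[:3,3]
    return [c["fx"]*q[0]/q[2]+c["cx"],c["fy"]*q[1]/q[2]+c["cy"]]
E
python3 - <<'E'
from h import *
im=cv2.imread("pics/top0.png");c=get_calibration("top")
x0,y0,x1,y1=165,85,325,245
cv2.imwrite("pics/crop0.png",cv2.resize(im[120:240,170:330],None,fx=5,fy=5,interpolation=cv2.INTER_CUBIC))
hsv=cv2.cvtColor(im,cv2.COLOR_BGR2HSV)
g=im.astype(int)
masks={"dark":(g.max(2)<45),"bluegrey":((g[:,:,0]-g[:,:,2]>3)&(g.max(2)>90)),"white":(g.min(2)>150)}
for n,m in masks.items():
    mm=np.zeros(m.shape,np.uint8);mm[110:240,170:330]=m[110:240,170:330]*255
    for k in cv2.findContours(mm,cv2.RETR_EXTERNAL,cv2.CHAIN_APPROX_NONE)[0]:
        if cv2.contourArea(k)>60:
            r=cv2.minAreaRect(k);z={"dark":.082,"bluegrey":.067,"white":.125}[n]
            b=cv2.boxPoints(r);print(n,np.round(r[0]),np.round(r[1]),r[2]);print([np.round(ray(c,p,z)[:2],3).tolist() for p in b],np.round(ray(c,r[0],z)[:2],3))
E
```

```text
dark [257. 145.] [24.  5.] 2.6025619506835938
[[0.625, 0.122], [0.642, 0.122], [0.639, 0.043], [0.622, 0.043]] [0.632 0.083]
bluegrey [246. 199.] [42. 41.] 9.462322235107422
[[0.398, 0.197], [0.533, 0.177], [0.511, 0.04], [0.376, 0.063]] [0.454 0.119]
white [300. 221.] [13. 13.] 45.0
[[0.38, -0.022], [0.408, -0.05], [0.38, -0.078], [0.352, -0.049]] [ 0.38 -0.05]
white [189. 196.] [27. 21.] 26.56505012512207
[[0.444, 0.349], [0.505, 0.321], [0.467, 0.245], [0.407, 0.273]] [0.456 0.297]
white [246. 199.] [44. 43.] 10.17551040649414
[[0.394, 0.195], [0.527, 0.174], [0.503, 0.038], [0.371, 0.062]] [0.448 0.117]
```

View pics/crop0.png

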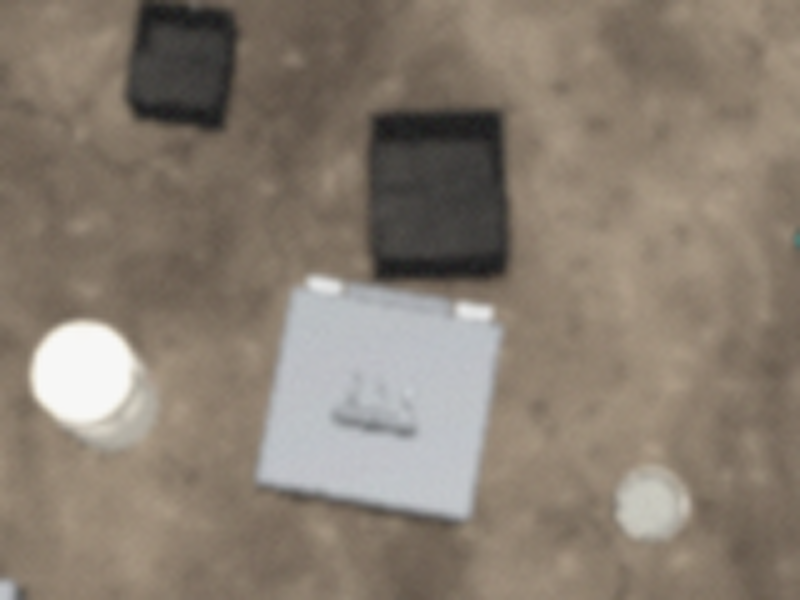

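```bash
python3 - <<'E'
from h import *
c=get_calibration("top")
f=lambda u,v,z:ray(c,(170+(u+.5)/5-.5,120+(v+.5)/5-.5),z)
for n,u,v,z in [("lidRL",297,283,.067),("lidRR",503,325,.067),("lidFR",470,520,.067),("lidFL",260,485,.067),
 ("cadRL",372,112,.082),("cadRR",502,110,.082),("cadFR",507,262,.082),("cadFL",374,265,.082),("cadFRlow",507,275,.0),
 ("tabL",338,405,.1),("tabR",414,420,.1),("tabTopL",345,405,.1),("jar",82,372,.125),("dish",652,503,.01),("small",183,65,.05)]:
    print(n,np.round(f(u,v,z),3))
F=np.mean([f(297,283,.067),f(503,325,.067),f(470,520,.067),f(260,485,.067)],0)
a=f(297,283,.067)-f(503,325,.067);b=f(260,485,.067)-f(470,520,.067)
d=(f(297,283,.067)-f(260,485,.067)+f(503,325,.067)-f(470,520,.067))
print("lid centre",F,"yaw from sides",np.degrees(np.arctan2(d[1],d[0])),"from ends",[np.degrees(np.arctan2(-e[0],e[1])) for e in(a,b)])
E
```

```text
lidRL [0.53  0.174 0.067]
lidRR [0.502 0.039 0.067]
lidFR [0.374 0.06  0.067]
lidFL [0.396 0.196 0.067]
cadRL [0.642 0.125 0.082]
cadRR [0.644 0.04  0.082]
cadFR [0.541 0.036 0.082]
cadFL [0.539 0.123 0.082]
cadFRlow [0.549 0.033 0.   ]
tabL [0.444 0.145 0.1  ]
tabR [0.435 0.097 0.1  ]
tabTopL [0.444 0.141 0.1  ]
jar [0.461 0.305 0.125]
dish [ 0.391 -0.064  0.01 ]
small [0.683 0.255 0.05 ]
lid centre [0.45062048 0.11737536 0.067     ] yaw from sides -9.505644018251713 from ends [np.float64(-11.438101465882573), np.float64(-9.168438403651097)]
```

Measured: the case origin is at about (0.457,0.116) with yaw −10° and the hinge at about (0.520,0.105). The caddy is at (0.591,0.081), and its left face is at y≈0.124. The sizes agree with those given. I'll move beside the caddy with the closing line along x and the gripper half open.

```bash
python3 -m jog '{"linear":[[33,-36,0],[33,-36,0],[33,-36,0],[33,-36,0],[33,-36,0],[33,-36,0],[33,-36,0],[33,-36,0],[33,-36,0],[33,-36,0],[33,-36,0],[37,-34,0]],"turn":[-1,-1,-1,-1,-1,-1,-1,-1,-1,-1,-1,-1]}' 0.45 20; python3 -m jog '{"linear":[[0,0,0],[0,0,-30],[0,0,-30],[0,0,0]],"turn":[-1,-1,-0.4,0]}'; python3 - <<'E'
from h import *
print(sense()["tool_rot"])
c=get_calibration("wrist");print(np.round(c["world_to_cam"],3).tolist(),c["fx"],c["cx"],c["cy"])
cv2.imwrite("pics/w1.png",snapshot("wrist")[:,:,::-1])
E
```

```text
t: 1.6
tcp_pos: [0.5918, 0.1637, 0.4042]
tool_rot: [0.629, 0.777, -0.0, -0.001]
force: [1.0, 1.4, -0.4]
finger_gap: 0.45
gripper_force: 0.0
t: 2.1
tcp_pos: [0.59, 0.1648, 0.3419]
tool_rot: [0.706, 0.708, -0.003, -0.002]
force: [0.2, -0.3, -0.0]
finger_gap: 0.453
gripper_force: 0.0
[ 0.70583406  0.70836837 -0.00270842 -0.00227835]
[[1.0, 0.003, -0.007, -0.589], [0.005, -0.947, 0.322, 0.131], [-0.005, -0.322, -0.947, 0.377], [0.0, 0.0, 0.0, 1.0]] 339.3862858269512 256.19125885888343 190.63796792796444
```

View pics/w1.png

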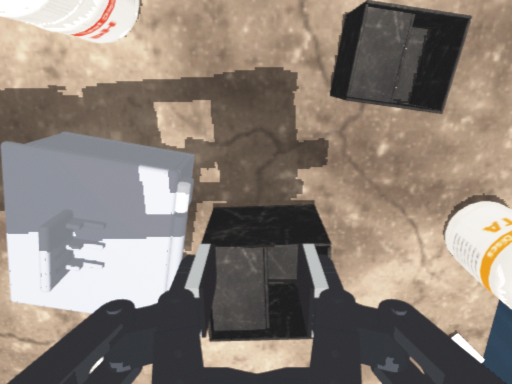

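The wrist view shows the caddy's left face with its base edge at row 204 (columns 212–315) and its rim at row 244 (columns 208–330). I'll check those points.

```bash
python3 - <<'E'
from h import *
c=get_calibration("wrist")
for n,u,v,z in [("base L",212,206,0),("base R",316,204,0),("rim L",207,245,.082),("rim R",330,244,.082),("rim farL",209,339,.082),("rim farR",310,338,.082),("case lid RL",194,155,.067),("lid FL",66,133,.067),("lid FL alt",2,143,.067),("small base",333,95,0),("lidRR",165,315,.067),("tabTopL",42,232,.102),("tabTopR",42,290,.102)]: print(n,np.round(ray(c,(u,v),z),3))
E
```

```text
base L [0.547 0.126 0.   ]
base R [0.649 0.128 0.   ]
rim L [0.553 0.126 0.082]
rim R [0.647 0.127 0.082]
rim farL [0.551 0.037 0.082]
rim farR [0.636 0.039 0.082]
case lid RL [0.544 0.192 0.067]
lid FL [0.453 0.208 0.067]
lid FL alt [0.405 0.2   0.067]
small base [0.658 0.232 0.   ]
lidRR [0.511 0.05  0.067]
tabTopL [0.444 0.146 0.102]
tabTopR [0.435 0.099 0.102]
```

```bash
python3 -m jog '{"linear":[[6,0,-40],[0,0,-40],[0,0,-40],[0,0,-25],[0,0,0],[0,-10,0],[0,-10,0],[0,-8,0],[0,-8,0],[0,-8,0]],"turn":[0,0,0,0,0,0,0,0,0,0]}'; python3 -m jog '{"linear":[[0,-10,0],[0,-12,0],[0,-12,0],[0,-12,0],[0,-12,0],[0,-12,0]],"turn":[0,0,0,0,0,0]}';python3 - <<'E'
from h import *
cv2.imwrite("pics/w2.png",cv2.hconcat([snapshot("top")[100:260,170:370,::-1].repeat(2,0).repeat(2,1),snapshot("wrist")[::1,::1,::-1][32:352,:400]]))
E
```

```text
t: 3.4
tcp_pos: [0.5972, 0.1207, 0.2001]
tool_rot: [0.706, 0.708, 0.0, 0.0]
force: [0.6, 2.0, 1.7]
finger_gap: 0.452
gripper_force: 0.0
t: 4.15
tcp_pos: [0.597, 0.0501, 0.1996]
tool_rot: [0.706, 0.708, -0.0, -0.0]
force: [-0.3, 2.6, 1.1]
finger_gap: 0.447
gripper_force: 0.0
```

View pics/w2.png

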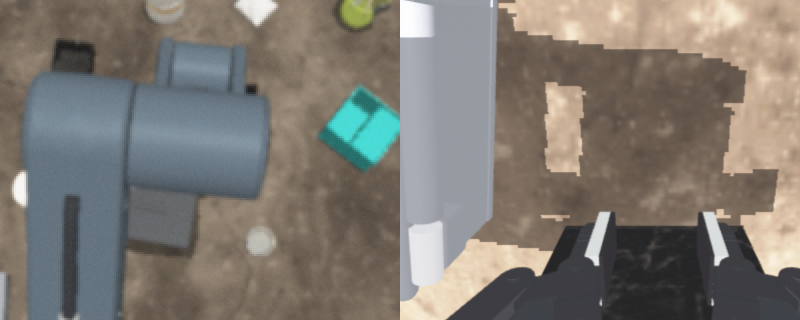

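The fingers are square against the caddy's left face and it is sliding straight. About 55 mm remains.

```bash
python3 -m jog '{"linear":[[0,-12,0],[0,-12,0],[0,-12,0],[0,-12,0],[0,-8,0],[0,0,0],[0,10,0],[0,15,0],[0,10,50],[0,0,60],[0,0,60],[0,0,0]],"turn":[0,0,0,0,0,0,0,0,0,0,0,0]}' ; python3 -m jog '{"linear":[[-40,20,30],[-50,25,0],[-50,25,0],[-50,0,0],[0,0,0]],"turn":[1,1,1,1,1]}' 0; python3 - <<'E'
from h import *
cv2.imwrite("pics/w3.png",cv2.hconcat([snapshot("top")[100:260,170:370,::-1].repeat(2,0).repeat(2,1),snapshot("scene")[120:320,150:400,::-1].repeat(2,0).repeat(2,1)[:320,:400]]))
print(sense()["tool_rot"],sense()["t"])
E
```

```text
t: 5.75
tcp_pos: [0.5985, 0.0316, 0.3755]
tool_rot: [0.705, 0.709, 0.004, 0.005]
force: [-1.2, -0.8, -0.9]
finger_gap: 0.45
gripper_force: 0.0
t: 6.38
tcp_pos: [0.4017, 0.1016, 0.3982]
tool_rot: [0.533, 0.846, -0.002, -0.004]
force: [2.0, 0.5, 1.2]
finger_gap: 0.003
gripper_force: 0.0
[ 5.35217666e-01  8.44713717e-01 -4.52313768e-04 -7.62012240e-04] 6.475
```

View pics/w3.png

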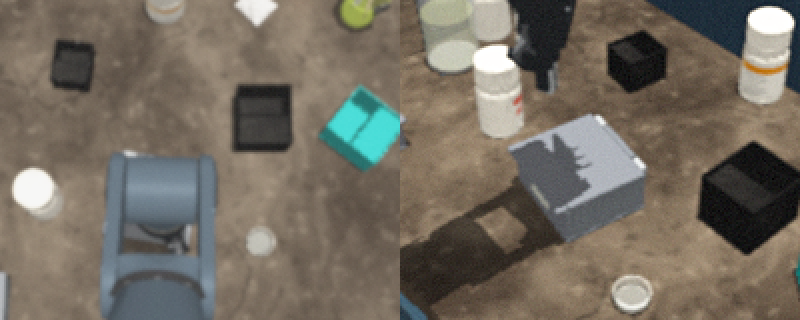

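The caddy stands well to the right at top-crop (264,118) and everything else is undisturbed. I'll turn the closed fingers to case y, go down in front of the tab, and compute the caddy's offset from the case.

```bash
python3 -m jog '{"linear":[[2,4,0],[2,4,0],[2,4,0],[2,5,0],[0,5,0],[0,0,-20],[0,0,-20],[0,0,-20],[0,0,-20],[0,0,-15],[0,0,-10],[0,0,0]],"turn":[1,1,1,1,1,1,1,1,1,1,0.9,0]}'; python3 - <<'E'
from h import *
c=get_calibration("top");p=ray(c,(170+264/2,100+118/2),.082);d=p[:2]-[.457,.116];a=np.radians(-10)
print("caddy",p,"case frame",d@[np.cos(a),np.sin(a)],d@[-np.sin(a),np.cos(a)])
im=snapshot("wrist");print(sense()["tool_rot"])
cv2.imwrite("pics/w4.png",cv2.hconcat([im[:,:,::-1],snapshot("scene")[150:278,200:296,::-1].repeat(3,0).repeat(3,1)]))
c=get_calibration("wrist");p=sense()["tcp_pos"]
for n,q in [("tip",p-[0,0,.173]),("tabface top",[.433,.120,.102]),("hinge",[.520,.105,.062])]: print(n,proj(c,q))
E
```

```text
t: 7.98
tcp_pos: [0.4153, 0.1223, 0.2936]
tool_rot: [0.091, 0.996, -0.0, -0.001]
force: [-0.9, -0.1, -0.3]
finger_gap: 0.001
gripper_force: 0.0
caddy [ 0.58540953 -0.06527151  0.082     ] case frame 0.15793616649676023 -0.15621950832852494
[ 9.08073424e-02  9.95868260e-01 -7.67736652e-05 -6.55030823e-04]
tip [np.float64(255.87451066798067), np.float64(259.10158556997857)]
tabface top [np.float64(257.65667003143346), np.float64(269.42031134303164)]
hinge [np.float64(258.56306336752516), np.float64(344.21470340905233)]
```

View pics/w4.png

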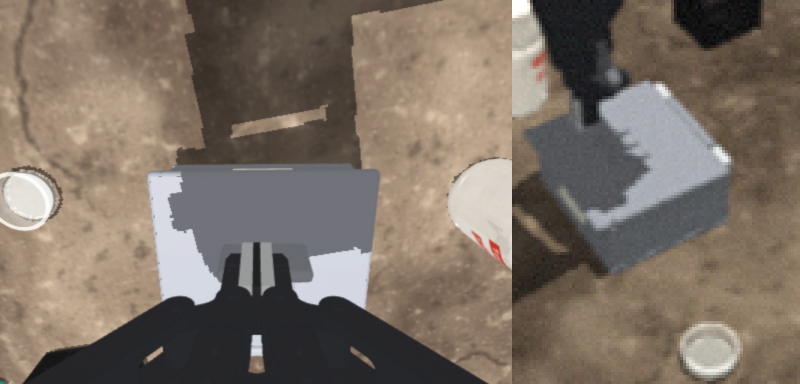

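The wrist view shows the tab behind the fingertips, columns 216–313, with its base line at row ~244. The lid's front edge is at row 172, columns 150–380.

```bash
python3 - <<'E'
from h import *
c=get_calibration("wrist")
for n,u,v,z in [("tabbaseL",222,244,.067),("tabbaseR",305,244,.067),("tabtopL",216,280,.102),("tabtopR",313,280,.102),("lidFR",150,172,.067),("lidFL",379,172,.067)]: print(n,np.round(ray(c,(u,v),z),3))
E
```

```text
tabbaseL [0.432 0.097 0.067]
tabbaseR [0.441 0.15  0.067]
tabtopL [0.435 0.096 0.102]
tabtopR [0.445 0.149 0.102]
lidFR [0.377 0.065 0.067]
lidFL [0.402 0.2   0.067]
```

The tab face centre is at (0.437,0.1235), so the hinge is at about (0.5245,0.108). Next I'll go down, make contact, and start the arc.

```bash
python3 -m jog '{"linear":[[0,4,-15],[0,0,-13],[0,0,0],[3,0,0],[3,-1,0],[3,0,0],[2,-1,0],[2,0,0],[0,0,0]],"turn":[0,0,0,0,0,0,0,0,0]}' ; python3 -m jog '{"linear":[[3,-0.5,6],[3,-0.5,6],[3,-0.5,6],[4,-0.5,7],[0,0,0]],"turn":[0,0,0,0,0]}'; python3 - <<'E'
from h import *
cv2.imwrite("pics/w5.png",cv2.hconcat([snapshot("wrist")[100:384,100:400,::-1],snapshot("scene")[150:245,190:310,::-1].repeat(3,0).repeat(3,1)[:284]]))
E
```

```text
t: 9.2
tcp_pos: [0.4248, 0.1245, 0.2665]
tool_rot: [0.09, 0.996, -0.0, -0.005]
force: [-7.8, 2.7, 6.8]
finger_gap: 0.004
gripper_force: 4.1
t: 9.82
tcp_pos: [0.4387, 0.1221, 0.2917]
tool_rot: [0.09, 0.996, -0.0, -0.004]
force: [-7.7, 0.3, 3.0]
finger_gap: -0.002
gripper_force: 3.4
```

View pics/w5.png

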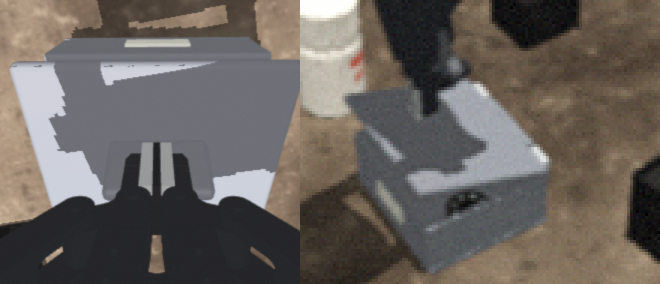

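The lid is open about 0.3 rad with the finger on the tab. I'll continue along the arc.

```bash
python3 -m jog '{"linear":[[4.5,-1,5],[5,-1,5],[5,-1,5],[5,-1,5],[0,0,0]],"turn":[0,0,0,0,0]}' ; python3 -m jog '{"linear":[[6,-1,4],[6,-1,4],[6,-1,3],[6,-1,2.5],[0,0,0]],"turn":[0,0,0,0,0]}'; python3 - <<'E'
from h import *
cv2.imwrite("pics/w6.png",cv2.hconcat([snapshot("wrist")[100:384,100:400,::-1],snapshot("scene")[150:245,190:310,::-1].repeat(3,0).repeat(3,1)[:284]]))
E
```

```text
t: 10.55
tcp_pos: [0.46, 0.1181, 0.3123]
tool_rot: [0.09, 0.996, -0.0, -0.001]
force: [-4.3, 1.1, 4.8]
finger_gap: -0.001
gripper_force: 3.5
t: 11.18
tcp_pos: [0.4856, 0.1138, 0.3254]
tool_rot: [0.09, 0.996, 0.0, 0.001]
force: [-1.9, 0.1, 0.8]
finger_gap: 0.004
gripper_force: 0.6
```

View pics/w6.png

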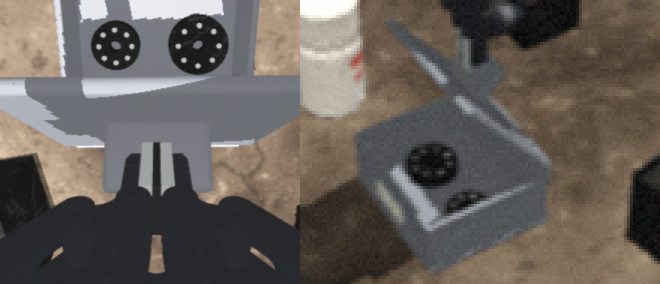

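The lid is at about 0.9 rad, forces are small and the case is in place. I'll carry it on toward upright.

```bash
python3 -m jog '{"linear":[[6.5,-1,2.5],[7,-1.5,1.5],[7,-1,1],[6.5,-1,0.5],[0,0,0]],"turn":[0,0,0,0,0]}' ; python3 -m jog '{"linear":[[6,-1,0],[6,-1,0],[6,-1,-1],[0,0,0]],"turn":[0,0,0,0]}';python3 -m jog '{"linear":[[6,-1,-1.5],[6,-1,-1.5],[0,0,0]],"turn":[0,0,0]}'; python3 - <<'E'
from h import *
cv2.imwrite("pics/w7.png",cv2.hconcat([snapshot("wrist")[100:384,100:400,::-1],snapshot("scene")[140:235,190:310,::-1].repeat(3,0).repeat(3,1)[:284]]))
E
```

```text
t: 11.9
tcp_pos: [0.5125, 0.1094, 0.3309]
tool_rot: [0.09, 0.996, 0.0, 0.001]
force: [-0.4, 1.1, 1.7]
finger_gap: -0.001
gripper_force: 1.1
t: 12.4
tcp_pos: [0.5303, 0.1064, 0.3296]
tool_rot: [0.09, 0.996, 0.0, 0.0]
force: [-0.6, -0.2, 2.2]
finger_gap: -0.003
gripper_force: 1.2
t: 12.78
tcp_pos: [0.5419, 0.1045, 0.3263]
tool_rot: [0.09, 0.996, 0.0, -0.0]
force: [0.9, 0.1, -0.4]
finger_gap: 0.0
gripper_force: 0.0
```

View pics/w7.png

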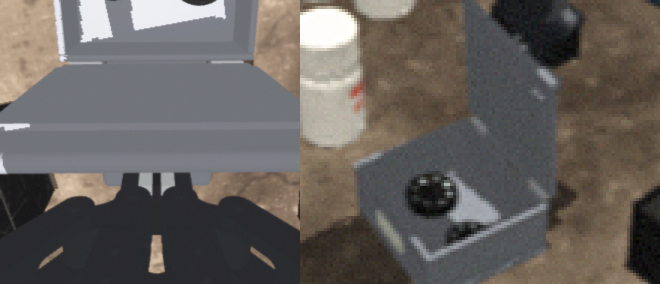

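The lid is nearly upright at about 1.5 rad and pushing gently. I'll push it past balance to about 1.75, then lift the fingers straight out of its way. My 10 pictures are used up, so I'll check the result with numbers.

```bash
python3 -m jog '{"linear":[[6,-1,-2],[6,-1,-3],[5,-1,-3],[4,-1,-2]],"turn":[0,0,0,0]}' ; python3 -m jog '{"linear":[[6,-1,45],[6,-1,60],[0,0,50],[0,0,0]],"turn":[0,0,0,0]}';python3 -m jog '{"linear":[[-50,0,20],[-50,20,0],[-50,50,0],[0,50,0],[0,50,0],[0,50,0],[0,50,0],[0,50,0],[0,0,0],[0,0,0]],"turn":[0,0,0,0,0,0,0,0,0,0]}'; python3 - <<'E'
from h import *
im=snapshot("top");c=get_calibration("top");cv2.imwrite("pics/final.png",im[:,:,::-1]);g=im[:,:,::-1].astype(int)
old=cv2.imread("pics/top0.png")
m=(((g[:,:,0]-g[:,:,2]>3)&(g.max(2)>70))*255).astype(np.uint8);m[:100]=0;m[245:]=0;m[:,:215]=0;m[:,300:]=0
for k in cv2.findContours(m,0,1)[0]:
    if cv2.contourArea(k)>100:
        r=cv2.minAreaRect(k);print(r,[np.round(ray(c,p,.06)[:2],3).tolist() for p in cv2.boxPoints(r)])
a,n=np.radians(-10),0
e=np.array([np.cos(a),np.sin(a)]);h=np.array([.5245,.108])
for s in (.03,.07,.11,.128,.145): # predicted open-lid strip vs. ground
    p=h+s*e;u=np.round(proj(c,[*p,.062+.35*s])).astype(int);print(s,u,g[u[1],u[0]])
E
```

```text
t: 13.38
tcp_pos: [0.5646, 0.1004, 0.3187]
tool_rot: [0.09, 0.996, 0.0, 0.003]
force: [1.4, 0.5, 9.9]
finger_gap: -0.0
gripper_force: 3.5
t: 13.88
tcp_pos: [0.5758, 0.0986, 0.4765]
tool_rot: [0.09, 0.996, 0.0, 0.005]
force: [-0.0, 0.2, -0.1]
finger_gap: 0.005
gripper_force: 0.0
t: 15.12
tcp_pos: [0.4302, 0.4124, 0.4901]
tool_rot: [0.09, 0.996, -0.001, -0.001]
force: [0.1, 0.0, -0.1]
finger_gap: 0.003
gripper_force: 0.0
((249.46327209472656, 178.2110137939453), (41.593074798583984, 78.81694793701172), 9.865806579589844) [[0.407, 0.195], [0.669, 0.154], [0.645, 0.016], [0.385, 0.061]]
0.03 [251 169] [175 171 167]
0.07 [253 156] [171 169 166]
0.11 [255 143] [176 171 168]
0.128 [256 138] [104 109 117]
0.145 [257 132] [ 86  99 112]
```

The lid lies open, the rear reach matches 195 mm, and the tub front is unmoved. I'll check the jar, dish and caddy, and that the lid is still, before handing in.

```bash
python3 -m jog '{"linear":[[0,0,0],[0,0,0],[0,0,0],[0,0,0]],"turn":[0,0,0,0]}' ; python3 - <<'E'
from h import *
im=snapshot("top");c=get_calibration("top");b=im[:,:,::-1];old=cv2.imread("pics/top0.png");f=cv2.imread("pics/final.png")
print("moved since",(np.abs(b.astype(int)-f).max(2)>40)[110:240,210:320].sum())
for n,(x,y) in {"dish":(300,221),"jar":(188,196),"turq":(352,164),"small":(206,133)}.items():
    d=np.abs(b.astype(int)-old).mean(2)[y-14:y+14,x-14:x+14]
    t=cv2.matchTemplate(b[y-24:y+24,x-24:x+24].copy(),old[y-15:y+15,x-15:x+15],cv2.TM_CCOEFF_NORMED)
    print(n,d.mean(),cv2.minMaxLoc(t)[1],np.array(cv2.minMaxLoc(t)[3])-9)
m=((b.max(2)<60)*255).astype(np.uint8);m[:120]=0;m[190:]=0;m[:,:270]=0;m[:,335:]=0
for k in cv2.findContours(m,0,1)[0]:
    if cv2.contourArea(k)>100: print("caddy",cv2.minAreaRect(k),ray(c,cv2.minAreaRect(k)[0],.07))
E
```

```text
t: 15.68
tcp_pos: [0.4305, 0.4125, 0.4919]
tool_rot: [0.09, 0.996, 0.0, 0.0]
force: [0.5, 1.4, 0.1]
finger_gap: -0.0
gripper_force: 0.0
moved since 0
dish 6.763180272108843 0.9974448084831238 [0 0]
jar 5.142857142857143 0.9971790909767151 [0 0]
turq 5.992772108843538 0.9986730217933655 [0 0]
small 3.875 0.9964151978492737 [0 0]
caddy ((300.5, 158.5), (31.0, 27.0), 90.0) [ 0.58986371 -0.06171062  0.07      ]
```

```bash
python3 -c "from station import *; print(sign_off())"
```

```text
the job is handed in; nothing more can be done
None
```

The job is handed in at about 15.7 s: I pushed the caddy about 150 mm to the right, clear of the lid. The lid lies fully open by itself, and the case, jar and dish show no movement in the final top-camera check.

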